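# Pack a mixed spare-parts order into one snug carton

## Robot

A 7-joint arm with a two-finger parallel gripper is mounted at the origin on the work surface. World frame = base frame: x ahead of the robot, y to its left, z up, the work surface at z = 0. Lengths are in m, angles in rad, forces in N, time in s.
With the tool pointing down it reaches from about 0.35 to 0.9 m from the base axis. Payload 8.1 kg.
Tool frame: the origin (TCP) lies midway between the tips of the shut fingers; the grasp point (between the pads) lies 19 mm behind it (manip.tcp_to_grasp is the distance from the TCP to the grasp point, in m); z points along the fingers, y is the direction in which the jaws open and shut (so a half turn about z gives the same grasp; the last joint's range is limited). The gripper opens to 92 mm and grips with 3 to 60 N. Pads are 19 mm wide; open, the fingers measure 130 mm over their backs; the gripper's body (75 mm by 190 mm) begins 47 mm behind the grasp point.
Start: joints at [-1.41, 0.434, 0.025, 1.573, -0.012, 1.134, -0.075], TCP at [0.163, 0.603, 0.227] pointing down, gripper open.
Joint ranges: [-2.62, 2.62], [-0.44, 2.09], [-1.27, 1.32], [0.08, 2.57], [-1.32, 4.46], [0.12, 2], [-2.74, 2.74]. Speed limits (rad/s): [2.22, 2.22, 3.01, 3.01, 3.14, 3.14, 3.14].

## Interface

Orientations are given as a unit quaternion [x, y, z, w].
In Python, from cell import manip, vision, order gives the robot as it stands.
- The arm moves only by the shell command python3 -m jog 'ROWS' [OPENING] [FORCE]. ROWS is JSON, one flat list of numbers, 4 for each row, row after row: the shift along the tool's x, y, z in mm, then the turn about the tool's z in rad. In form: [x, y, z, roll, x, y, z, roll, ...]. A call has 1 to 8 rows; each row shifts and turns the commanded pose from where the row before left it, along the tool's axes as they then stand; what a row does not reach is not made up. A row lasts 1/8 s, in which the tool goes at most 62.5 mm and 10.7 degrees, less where a joint would pass 70% of its speed; a pose out of reach is approached as far as the arm can. A call with a gripper value outside its range is refused whole. OPENING is the gripper's target within -1 to 1 (shut at 1, half-way at 0, fully open at -1), set as the call begins (- or left out, the last holds). The fingers move at their own pace and stop on an object; FORCE is the grip in N (left out, the last holds). Time passes only in rows, so rows that do not move let the fingers close. It gives the time, the measured TCP pose, the force and the opening at its end, in the units of the state.
- manip.get_state(): the state, without advancing time (a new reading comes with each control period).
- vision.snapshot(name): name is "side" or "top" or "wrist"; returns the picture (384x512x3 uint8, red, green, blue); there is no depth.
- vision.camera_info(name): a dict with "camera_matrix" (3x3 intrinsics, pixels), "k1" (the pictures are not rectified: a ray, as slopes to the right and down, at radius r is drawn at 1 + k1 r^2 times it, then the intrinsics apply), "R" (3x3) and "t" (3): a world point X has camera coordinates R X + t. Camera axes: x right, y down, z forward; pixel columns grow to the right and rows downward; lengths in m; the calibration is good to about 2 mm. A picture is of the moment at which its call begins: read the wrist's pose just before it. camera_info takes no time and is no camera call; for the wrist camera it gives the pose at the moment of the call.
- order.sign_off(): hands the job in, once; it reports no verdict.
The state is a dict: "clock": time; "joint_positions": joint angles; "joint_vel": joint speeds; "joint_efforts": joint torques, N m; "ee_pos": TCP position; "eef_rot": TCP orientation; "contact_force": force on the tool from outside, world axes, zero at the start; "wrist_torque": the same for the moment, N m; "width": opening from 0.0 (shut) to 1.0 (fully open).
Only numpy, scipy, OpenCV 4.12 (cv2) and the standard library are available. Lean on these libraries where they do the work, as an engineer would, in place of code of your own. Each camera call takes 0.05 s, during which the arm holds its last target.

## Task

Pack the order: get the white-and-blue box, the yellow box and the red box all into the shallow cardboard carton so that every one rests flat on the carton's floor, none on top of another, with the red one standing on end because there is no room for it lying down. The white-and-blue box was left askew in the middle of the carton and is in the way until it lies snugly along a long side. Set the boxes down, do not drop them, and leave everything else on the bench where it is.

Things in the scene. Friction and masses are not known exactly. Their poses are not given: they have to be found in the camera images.
- carton_floor (a point): Shallow brown carton base, open at the top, fixed firmly on a black rubber mat. Point: centre of its inner floor, 4 mm above the bench; x along its longer side, y along its shorter side, z up. Inside 121 (x) x 107 mm (y); walls 4 mm thick, rim 36 mm above this point. The white box goes lengthwise (x) along a long wall; yellow and red share the strip left, end to end; 5 mm spare each way.
- padbox_mid (a point): White box with a blue band, 104 (x) x 50 (y) x 58 mm high, about 450 g; point at its centre, 29 mm above its underside. It lies askew in the middle of the carton at the start, its long x axis within about 0.2 rad of the carton's x, its z up.
- bearingbox_mid (a point): Yellow box with a dark band, 58 (x) x 52 (y) x 70 mm high, 250 to 490 g; point at its centre, 35 mm above its underside. Stands upright (z up) on the bench. Its 58 mm side must go along the carton's x.
- filterbox_mid (a point): Red box with a white band, 100 (x) x 52 (y) x 58 (z) mm, 180 to 350 g; point at its centre. Lies on the bench, its 100 mm x axis level, z up, centre 29 mm up. Standing on either end in the carton (x upright), it must have its 52 mm side (y) along the carton's y and its 58 mm side (z) along the carton's x.
- otherbox_mid (a point): Green box with a pale band of another order, 88 x 60 x 36 mm, loose; its centre. Leave it alone.
- spraycan_mid (a point): Spray can, 52 mm diameter, 155 mm high, loose, standing; half-way up its axis. Leave it alone.
- bearing_mid (a point): Ball bearing, 52 mm diameter, 15 mm high, lying loose on the bench; its centre. Leave it alone.
- cutter_mid (a point): Orange cutter knife, about 150 x 26 x 14 mm, lying loose; point half-way up its handle. Leave it alone.
- taperoll_mid (a point): Brown roll of tape, 100 mm diameter, 48 mm high, lying flat and loose; its centre. Leave it alone.

How it is judged:
By the outcome, as a careful person would: the job done as asked, in the order asked, and still so for the second after the job is handed in, with the robot touching nothing.
It also fails if it takes over 72 s, if anything falls off the work surface, if the arm or the gripper's body presses on something with over 40 N, if the wrist force passes 120 N, or if a joint passes its speed limit or range.

## Working session

There is one attempt and no reset: what is moved stays moved. The work goes in short steps, Python scripts to look and compute and a shell command to move; the robot and the scene stay as the last step left them, time stands still between calls to the robot, and variables do not carry over. Pictures are saved under pics/ and viewed, and the job is handed in when it is done.

```bash
ls -la; mkdir -p pics
python3 - <<'E'
from cell import manip, vision, order
import cv2, numpy as np
print(manip.get_state(), manip.tcp_to_grasp)
for n in ("side","top","wrist"):
    i=vision.camera_info(n); print(n,i)
    cv2.imwrite(f"pics/a_{n}.png",vision.snapshot(n)[:,:,::-1])
E
```

```text
total 12
drwxr-xr-x  3 agent agent 4096 Dec  6 19:14 .
drwxr-xr-x 23 root  root  4096 Dec  6 19:14 ..
drwxr-xr-x  2 agent agent 4096 Dec  6 19:14 pics
{'clock': 0.0, 'joint_positions': array([-1.40960776,  0.43519482,  0.02497676,  1.57411259, -0.01159391,
        1.13399961, -0.07510999]), 'joint_vel': array([-0.00028933,  0.00060011, -0.00012572,  0.00104946, -0.00040148,
        0.00033913, -0.00080997]), 'joint_efforts': array([-5.90979507e-04, -6.67846942e+01,  9.84579921e-01, -3.14454317e+01,
       -6.06160238e-02,  4.33460448e-02,  1.58605894e-04]), 'ee_pos': array([0.16288703, 0.60286202, 0.22595652]), 'eef_rot': array([ 1.31552226e-01,  9.91308931e-01, -7.84192906e-04, -2.89055313e-05]), 'contact_force': array([ 0.29536252, -0.71568606, -0.07812185]), 'wrist_torque': array([-0.02400054,  0.03318159,  0.02159338]), 'width': 1.0002366182700757} 0.0188
side {'camera_matrix': array([[406.08125964,   0.        , 255.21574856],
       [  0.        , 406.08125964, 192.16442542],
       [  0.        ,   0.        ,   1.        ]]), 'k1': -0.001720785242249043, 'R': array([[ 0.83456
[... 374 characters left out ...]
663536318214, 'R': array([[-2.01594183e-03, -9.99739646e-01,  2.27283131e-02],
       [-9.92928091e-01, -6.96694461e-04, -1.18715293e-01],
       [ 1.18700220e-01, -2.28069037e-02, -9.92668174e-01]]), 't': array([-0.02921671,  0.57674399,  1.06331158])}
wrist {'camera_matrix': array([[294.77513436,   0.        , 261.9772523 ],
       [  0.        , 294.77513436, 196.84928567],
       [  0.        ,   0.        ,   1.        ]]), 'k1': -0.03390324239973819, 'R': array([[ 2.60440489e-01,  9.65489416e-01, -9.69222402e-04],
       [ 9.36512354e-01, -2.52379582e-01,  2.43411500e-01],
       [ 2.34766615e-01, -6.43018986e-02, -9.69922627e-01]]), 't': array([-0.62444466, -0.03027768,  0.38800821])}
```

View pics/a_top.png

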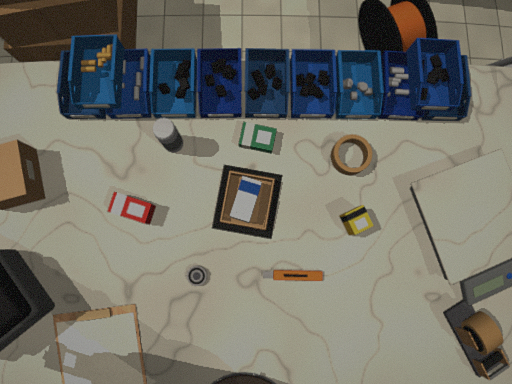

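View pics/a_side.png

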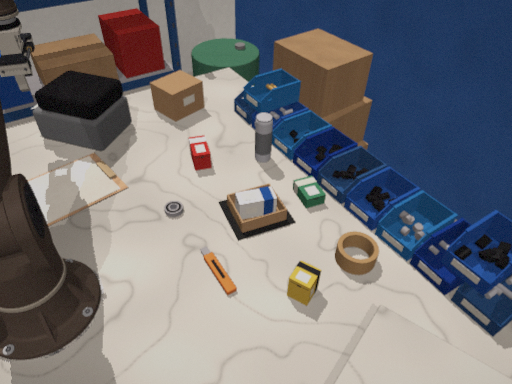

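View pics/a_wrist.png

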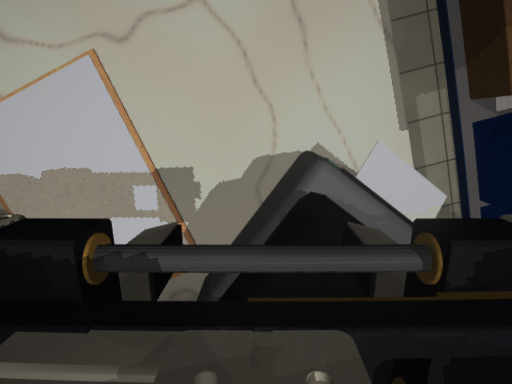

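The three views show everything: in the top view the carton is at about (247,202), white at (244,197), yellow at (356,220), red at (132,208), green at (259,137), can at (168,135), bearing at (197,275), cutter at (295,275) and tape at (352,154). The wrist view only shows a clipboard. Next I'll write helpers and zoom in.

```bash
cat > h.py <<'E'
from cell import manip, vision, order
import cv2, numpy as np
from scipy.spatial.transform import Rotation as Ro
def snap(n,f=None):
    i=vision.camera_info(n); im=vision.snapshot(n)[:,:,::-1].copy()
    if f: cv2.imwrite("pics/"+f,im)
    return im,i
def rays(i,px):
    px=np.asarray(px,float).reshape(-1,2);K=i["camera_matrix"]
    d=(px-[K[0,2],K[1,2]])/[K[0,0],K[1,1]]
    u=d.copy()
    for _ in range(20): u=d/(1+i["k1"]*(u**2).sum(1,keepdims=True))
    v=np.c_[u,np.ones(len(u))]@i["R"]; return -i["R"].T@i["t"],v
def onplane(i,px,z):
    o,v=rays(i,px); return o+v*((z-o[2])/v[:,2])[:,None]
def proj(i,X):
    X=np.asarray(X,float).reshape(-1,3);c=X@i["R"].T+i["t"];u=c[:,:2]/c[:,2:]
    u=u*(1+i["k1"]*(u**2).sum(1,keepdims=True));K=i["camera_matrix"]
    return u*[K[0,0],K[1,1]]+[K[0,2],K[1,2]]
def tri(i1,p1,i2,p2):
    A=[];b=[]
    for i,p in((i1,p1),(i2,p2)):
        o,v=rays(i,p);v=v[0]/np.linalg.norm(v[0]);P=np.eye(3)-np.outer(v,v);A.append(P);b.append(P@o)
    A=np.vstack(A);b=np.hstack(b);x,_,_,_=np.linalg.lstsq(A,b,rcond=None)
    return x,np.linalg.norm(A@x-b)
def zoom(im,x,y,w,h,s,f):
    cv2.imwrite("pics/"+f,cv2.resize(im[y:y+h,x:x+w],None,fx=s,fy=s,interpolation=cv2.INTER_CUBIC))
def tool():
    s=manip.get_state();R=Ro.from_quat(s["eef_rot"]).as_matrix();return s,R
def go(goal,yaw):
    "shift in tool axes (mm) to goal with tool y axis at world angle yaw (mod pi), roll about tool z"
    s,R=tool();d=R.T@(np.asarray(goal)-s["ee_pos"])*1000
    cur=np.arctan2(R[1,1],R[0,1]); dy=(yaw-cur+np.pi/2)%np.pi-np.pi/2
    return d,-dy  # tool z is down: world yaw = -roll
E
python3 - <<'E'
from h import *
t=cv2.imread("pics/a_top.png");s=cv2.imread("pics/a_side.png")
a=cv2.resize(t[160:245,205:290],None,fx=6,fy=6,interpolation=cv2.INTER_CUBIC)
zoom(t,205,160,90,85,7,"z1.png")
b=[cv2.resize(t[y:y+60,x:x+65],None,fx=6,fy=6,interpolation=cv2.INTER_CUBIC) for x,y in((100,180),(325,190))]
cv2.imwrite("pics/z2.png",np.hstack(b))
zoom(s,210,170,100,75,7,"z3.png")
b=[cv2.resize(s[y:y+60,x:x+65],None,fx=6,fy=6,interpolation=cv2.INTER_CUBIC) for x,y in((170,120),(270,250))]
cv2.imwrite("pics/z4.png",np.hstack(b))
st,R=tool();print(R)
E
```

```text
[[-9.65386016e-01  2.60825233e-01 -1.94782561e-04]
 [ 2.60825288e-01  9.65385399e-01 -1.09535619e-03]
 [-9.76562933e-05 -1.10824577e-03 -9.99999381e-01]]
```

View pics/z1.png

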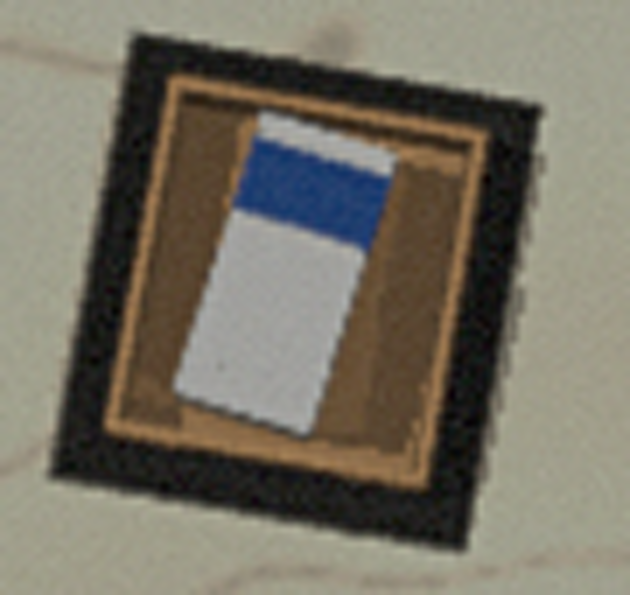

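View pics/z2.png

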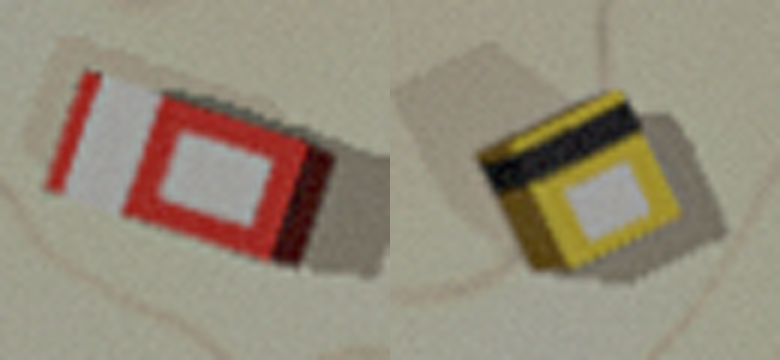

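View pics/z3.png

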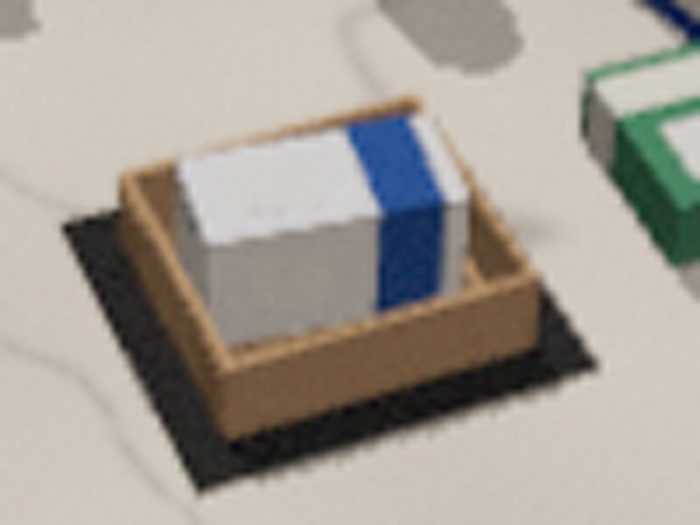

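View pics/z4.png

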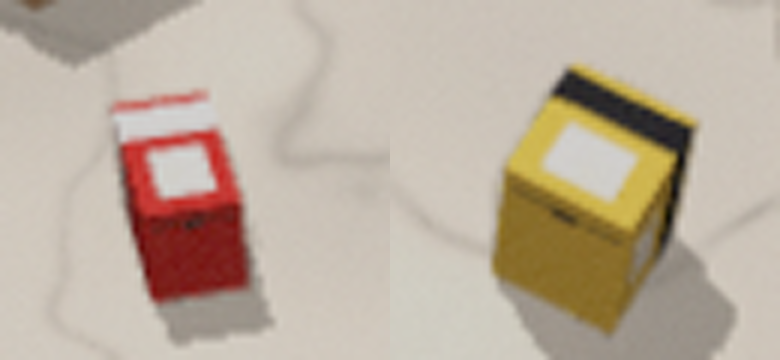

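Both views show the top corners clearly, so I'll triangulate them.

Run:
```python
from h import *
it=vision.camera_info("top");i_s=vision.camera_info("side")
def P(l,o,s): return [(o[0]+(x+.5)/s-.5,o[1]+(y+.5)/s-.5) for x,y in l]
D={"white":(P([(260,112),(398,158),(312,438),(173,388)],(205,160),7),P([(420,112),(468,200),(205,243),(178,160)],(210,170),7)),
"rim":(P([(168,73),(490,130),(425,490),(103,430)],(205,160),7),P([(418,100),(540,278),(225,362),(122,178)],(210,170),7)),
"red":(P([(92,72),(312,140),(270,262),(47,190)],(100,180),6),P([(207,93),(242,203),(137,212),(113,103)],(170,120),6)),
"yellow":(P([(513-390,150),(622-390,92),(682-390,210),(573-390,268)],(325,190),6),P([(570-390,65),(697-390,125),(632-390,228),(503-390,170)],(270,250),6))}
for k,(a,b) in D.items():
    X=[];e=[]
    for p,q in zip(a,b):
        x,r=tri(it,p,i_s,q);X.append(x);e.append(r)
    X=np.array(X);print(k,(X*1000).round(0).tolist(),"res",(np.array(e)*1000).round(1))
    c=X.mean(0);d=[X[(j+1)%4]-X[j] for j in range(4)]
    print("  c",(c*1000).round(1),"len",[round(np.hypot(*v[:2])*1000) for v in d],"ang",[round(np.arctan2(v[1],v[0]),3) for v in d])
    z={"white":.062,"rim":.04,"red":.058,"yellow":.07}[k]
    for i,p in((it,a),(i_s,b)):
        Y=onplane(i,p,z);d=[Y[(j+1)%4]-Y[j] for j in range(4)]
        print("   plane",(Y.mean(0)*1000).round(1),[round(np.hypot(*v[:2])*1000) for v in d],[round(np.arctan2(v[1],v[0]),3) for v in d])
```

```text
white [[616.0, 4.0, 60.0], [602.0, -46.0, 59.0], [503.0, -15.0, 62.0], [520.0, 33.0, 58.0]] res [2.9 0.2 0.7 0.8]
  c [560.2  -6.1  59.8] len [51, 103, 51, 100] ang [np.float64(-1.854), np.float64(2.842), np.float64(1.222), np.float64(-0.298)]
   plane [560.6  -6.6  62. ] [51, 103, 51, 101] [np.float64(-1.895), np.float64(2.843), np.float64(1.225), np.float64(-0.301)]
   plane [558.   -7.8  62. ] [53, 102, 47, 99] [np.float64(-1.826), np.float64(2.808), np.float64(1.24), np.float64(-0.277)]
rim [[637.0, 36.0, 32.0], [614.0, -79.0, 38.0], [486.0, -56.0, 43.0], [508.0, 58.0, 35.0]] res [0.  1.5 0.1 0.8]
  c [561.1 -10.2  37.1] len [117, 130, 116, 130] ang [np.float64(-1.764), np.float64(2.959), np.float64(1.378), np.float64(-0.17)]
   plane [560.8 -10.4  40. ] [117, 131, 116, 130] [np.float64(-1.747), np.float64(2.958), np.float64(1.386), np.float64(-0.173)]
   plane [559.  -12.8  40. ] [110, 127, 107, 128] [np.float64(-1.745), np.float64(2.927), np.float64(1.399), np.float64(-0.19)]
red [[578.0, 316.0, 58.0], [549.0, 225.0, 55.0], [499.0, 240.0, 60.0], [529.0, 333.0, 60.0]] res [1.1 2
[... 196 characters left out ...]
(-1.864), np.float64(2.829), np.float64(1.269), np.float64(-0.339)]
   plane [537.9 279.2  58. ] [99, 53, 97, 50] [np.float64(-1.884), np.float64(2.725), np.float64(1.231), np.float64(-0.37)]
yellow [[520.0, -249.0, 68.0], [544.0, -296.0, 66.0], [495.0, -319.0, 68.0], [472.0, -273.0, 66.0]] res [0.7 0.8 1.6 1.6]
  c [ 507.8 -284.3   67.2] len [52, 54, 51, 54] ang [np.float64(-1.098), np.float64(-2.704), np.float64(2.042), np.float64(0.456)]
   plane [ 508.4 -284.    70. ] [52, 54, 51, 53] [np.float64(-1.096), np.float64(-2.687), np.float64(2.039), np.float64(0.458)]
   plane [ 505.5 -285.4   70. ] [52, 53, 51, 56] [np.float64(-1.126), np.float64(-2.718), np.float64(2.061), np.float64(0.456)]
```

Run:
```python
from h import *
i=vision.camera_info("wrist");s,R=tool()
o=-i["R"].T@i["t"];print("cam in tool mm",(R.T@(o-s["ee_pos"])*1000).round(1)); 
print("axes in tool",(R.T@i["R"].T).round(3))
for p in((256,20),(256,110),(256,200)): 
    X=onplane(i,[p],.06)[0]; print(p,(R.T@(X-s["ee_pos"])*1000).round(0))
print(go([.62,-.01,.226],1.27))
```

```text
cam in tool mm [  65.3    0.  -157.1]
axes in tool [[ 0.    -0.97  -0.243]
 [ 1.     0.     0.   ]
 [-0.    -0.243  0.97 ]]
(256, 20) [165.  -6. 166.]
(256, 110) [ 79.  -6. 166.]
(256, 200) [-19.  -7. 166.]
(array([-601.15145393, -472.59163047,    0.73547276]), np.float64(0.03691923446536571))
```

```bash
python3 -m jog '[-45,-34,0,0,-45,-34,0,0,-45,-34,0,0,-45,-34,0,0,-45,-34,0,0,-45,-34,0,0,-45,-34,0,0,-45,-34,0,0]' -1; python3 -m jog '[-45,-34,0,0,-45,-34,0,0,-45,-34,0,0,-45,-34,0,0,-45,-34,0,0,-40,-34,0,0.03]'
python3 - <<'E'
from h import *
print(go([.635,-.02,.226],1.27))
E
```

```text
clock: 1.15
ee_pos: [0.4404, 0.2453, 0.2267]
eef_rot: [0.131, 0.991, 0.0, 0.0]
contact_force: [0.2, 0.3, -0.4]
width: 1.0
clock: 1.9
ee_pos: [0.6431, -0.0207, 0.2264]
eef_rot: [0.147, 0.989, 0.0, -0.0]
contact_force: [0.4, 1.1, -0.7]
width: 1.001
(array([ 8.00601466, -1.67559562,  0.42656896]), np.float64(0.006515649950261437))
```

Run:
```python
from h import *
im,i=snap("wrist","b_wrist.png"); np.save("b.npy",np.hstack([i["R"],i["t"][:,None]]))
zoom(im,130,20,250,200,3,"b_z.png")
```

```text
(no output)
```

View pics/b_z.png

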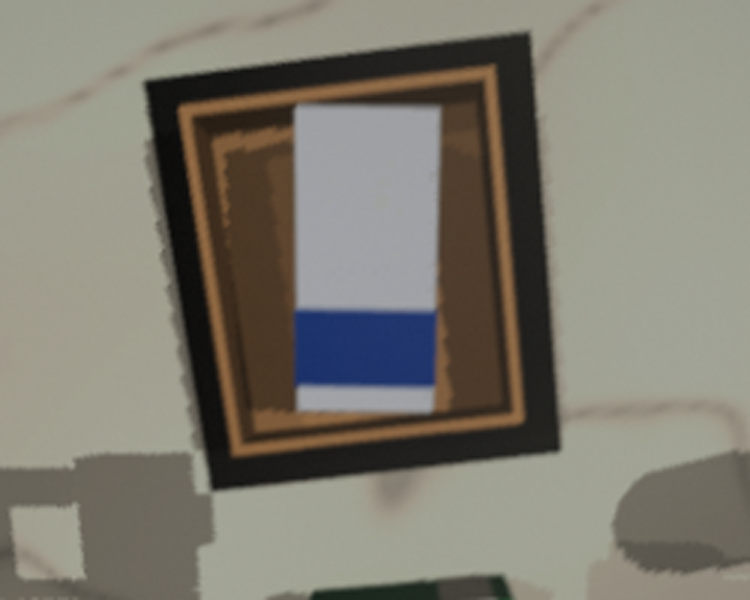

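```bash
cat >> h.py <<'E'
def quad(i,pts,o,s,z,name=""):
    px=[(o[0]+(x+.5)/s-.5,o[1]+(y+.5)/s-.5) for x,y in pts]
    Y=onplane(i,px,z);d=[Y[(j+1)%4]-Y[j] for j in range(4)]
    print(name,(Y.mean(0)*1000).round(1),"len",[round(np.hypot(*v[:2])*1000,1) for v in d],"ang",[round(float(np.arctan2(v[1],v[0])),3) for v in d])
    return Y
E
python3 - <<'E'
from h import *
i=vision.camera_info("wrist")
quad(i,[(295,104),(441,106),(434,413),(297,411)],(130,20),3,.062,"white")
quad(i,[(180,105),(497,65),(524,420),(232,457)],(130,20),3,.04,"rim")
quad(i,[(190,113),(487,75),(514,413),(240,445)],(130,20),3,.04,"rim in")
E
```

```text
white [565.3 -15.7  62. ] len [np.float64(49.1), np.float64(103.3), np.float64(49.7), np.float64(103.3)] ang [1.253, -0.316, -1.888, 2.82]
rim [564.9 -19.7  40. ] len [np.float64(114.5), np.float64(127.5), np.float64(115.1), np.float64(129.0)] ang [1.381, -0.195, -1.747, 2.942]
rim in [564.5 -19.8  40. ] len [np.float64(107.5), np.float64(121.4), np.float64(107.6), np.float64(121.6)] ang [1.383, -0.194, -1.757, 2.948]
```

Run:
```python
from h import *
i=vision.camera_info("wrist");b=np.load("b.npy");i0=dict(i);i0["R"]=b[:,:3];i0["t"]=b[:,3]
print(-i["R"].T@i["t"]+i0["R"].T@i0["t"], manip.get_state()["ee_pos"],manip.get_state()["joint_vel"].round(3))
quad(i0,[(295,104),(441,106),(434,413),(297,411)],(130,20),3,.062,"white")
quad(i0,[(180,105),(497,65),(524,420),(232,457)],(130,20),3,.04,"rim")
quad(i0,[(190,113),(487,75),(514,413),(240,445)],(130,20),3,.04,"rim in")
```

```text
[ 0.00221701 -0.00693947 -0.00025852] [ 0.6454874  -0.02906221  0.22639372] [-0.036 -0.053  0.011  0.097  0.045 -0.021 -0.085]
white [562.5  -7.2  62. ] len [np.float64(49.2), np.float64(103.5), np.float64(49.7), np.float64(103.4)] ang [1.263, -0.307, -1.88, 2.829]
rim [562.  -11.1  40. ] len [np.float64(114.7), np.float64(127.7), np.float64(115.1), np.float64(129.1)] ang [1.391, -0.187, -1.738, 2.952]
rim in [561.6 -11.1  40. ] len [np.float64(107.7), np.float64(121.6), np.float64(107.6), np.float64(121.6)] ang [1.393, -0.185, -1.748, 2.957]
```

```bash
python3 -m jog '[0,0,0,0]'
python3 - <<'E'
from h import *
print(go([.5615,-.007,.100],1.264))
E
```

```text
clock: 2.08
ee_pos: [0.6424, -0.0215, 0.226]
eef_rot: [0.148, 0.989, -0.001, -0.0]
contact_force: [-1.0, 0.4, -0.3]
width: 1.0
(array([ 81.53964394,  -9.65392457, 126.07526589]), np.float64(0.009169979655448302))
```

```bash
python3 -m jog '[28,-3,42,0.009,27,-3,42,0,27,-4,42,0,0,0,0,0,0,0,0,0]' -0.4
python3 - <<'E'
from h import *
print(go([.5615,-.007,.045],1.264))
im,i=snap("wrist","c_wrist.png")
E
```

```text
clock: 2.7
ee_pos: [0.5619, -0.0035, 0.1017]
eef_rot: [0.15, 0.989, 0.0, 0.001]
contact_force: [-0.1, 0.6, 0.0]
width: 0.701
(array([-0.59094239, -3.49455922, 56.67265929]), np.float64(0.005363319644607234))
```

View pics/c_wrist.png

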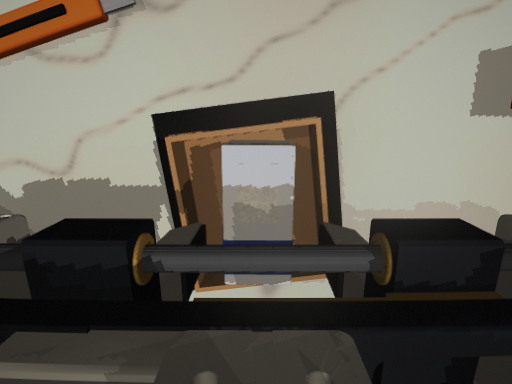

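The box is centred in the jaws to about 3.5 mm: its edges are at columns 222 and 295. I'll descend with that correction and grip.

```bash
python3 -m jog '[-1,-3,28,0.005,0,0,28,0,0,0,0,0,0,0,0,0]' ; python3 -m jog '[0,0,0,0,0,0,0,0,0,0,0,0,0,0,0,0]' 1 30
python3 - <<'E'
from h import *
s,R=tool();print(s["contact_force"],s["ee_pos"],np.arctan2(R[1,1],R[0,1]))
c=np.array([.5612,-.011]);a=-.183
ux=np.array([np.cos(a),np.sin(a)]);uy=np.array([-ux[1],ux[0]])
d=s["ee_pos"][:2]-c;print("carton coords",d@ux,d@uy)
E
```

```text
clock: 3.25
ee_pos: [0.5624, -0.0076, 0.0462]
eef_rot: [0.153, 0.988, 0.0, 0.001]
contact_force: [-0.5, -0.1, -0.1]
width: 0.698
clock: 3.75
ee_pos: [0.5618, -0.0074, 0.0457]
eef_rot: [0.153, 0.988, 0.0, 0.001]
contact_force: [-0.2, -0.3, 7.2]
width: 0.544
[-0.15109757 -0.27635311  7.1549244 ] [ 0.56180052 -0.00740345  0.04573659] 1.2630127387140544
carton coords -6.40059660942968e-05 0.0036457787809853264
```

```bash
python3 -m jog '[0,0,-3,0,0,0,-3,0,0,0,0,-0.06,0,0,0,-0.06,0,8,0,0,0,8,0,0,0,4,0,0,0,0,0,0]' ; python3 -m jog '[0,0,0,0,0,0,0,0]'
python3 - <<'E'
from h import *
s,R=tool();print(s["contact_force"],s["ee_pos"],np.arctan2(R[1,1],R[0,1]))
c=np.array([.5612,-.011]);a=-.183
ux=np.array([np.cos(a),np.sin(a)]);uy=np.array([-ux[1],ux[0]])
d=s["ee_pos"][:2]-c;print("carton coords",d@ux,d@uy)
im,i=snap("wrist","d_wrist.png")
im,i=snap("side");zoom(im,200,120,130,100,6,"d_side.png")
E
```

```text
clock: 4.75
ee_pos: [0.5648, 0.0127, 0.0507]
eef_rot: [0.093, 0.996, 0.0, -0.0]
contact_force: [0.0, -0.0, -4.9]
width: 0.54
clock: 5.0
ee_pos: [0.5646, 0.0117, 0.0507]
eef_rot: [0.094, 0.996, -0.0, -0.0]
contact_force: [0.2, -0.5, -4.7]
width: 0.54
[ 0.17337734 -0.51291783 -4.66370125] [0.56464982 0.01166474 0.05074334] 1.3823567935218883
carton coords -0.0007323160457702858 0.02291408342014773
```

View pics/d_wrist.png

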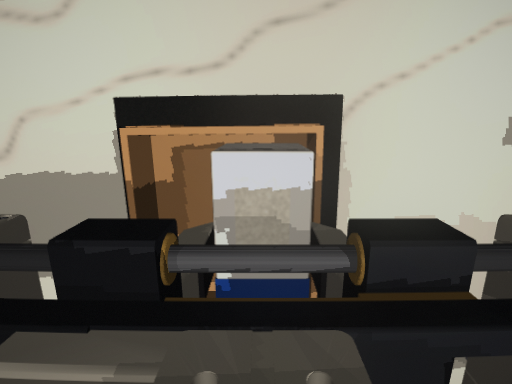

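View pics/d_side.png

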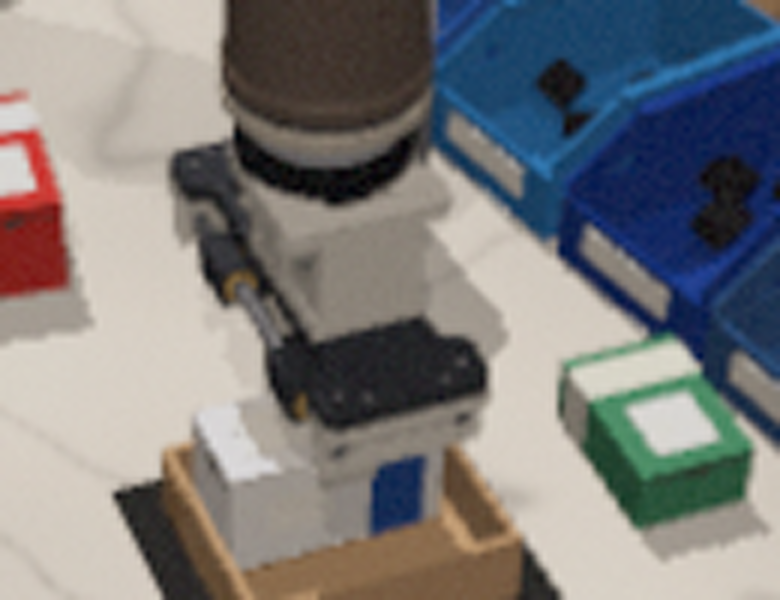

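```bash
python3 -m jog '[0,3,0,-0.006,0,2,0,0,0,0,2,0,0,0,2,0,0,0,1,0,0,0,0,0,0,0,0,0]'
python3 - <<'E'
from h import *
s,R=tool();print(s["contact_force"],s["ee_pos"],np.arctan2(R[1,1],R[0,1]))
c=np.array([.5612,-.011]);a=-.183
ux=np.array([np.cos(a),np.sin(a)]);uy=np.array([-ux[1],ux[0]])
d=s["ee_pos"][:2]-c;print("carton coords",d@ux,d@uy)
E
```

```text
clock: 5.98
ee_pos: [0.5655, 0.0169, 0.0458]
eef_rot: [0.091, 0.996, 0.0, -0.0]
contact_force: [-1.9, 0.3, -0.6]
width: 0.542
[-1.93502069  0.29550553 -0.58247298] [0.565521   0.016877   0.04580587] 1.3888853721191519
carton coords -0.0008242153602122876 0.028197850895889442
```

```bash
python3 -m jog '[0,1,0,0,0,1,0,0,0,0,0,0]'
```

```text
clock: 6.35
ee_pos: [0.5659, 0.0175, 0.0458]
eef_rot: [0.091, 0.996, -0.001, 0.0]
contact_force: [-2.5, -6.0, 0.5]
width: 0.543
```

```bash
python3 -m jog '[0,1,0,0,0,0,0,0]'; python3 -m jog '[0,-1,0,0,0,0,0,0,0,0,0,0]' -0.4;  python3 -m jog '[0,0,-40,0,-35,0,-40,0,-35,0,-40,0,0,0,0,0,0,0,0,0,0,0,0,0]'
python3 - <<'E'
from h import *
im,i=snap("wrist","e_wrist.png");print(i)
np.save("e.npy",np.hstack([i["R"],i["t"][:,None]]))
zoom(im,130,20,250,200,3,"e_z.png")
E
```

```text
clock: 6.6
ee_pos: [0.5659, 0.0176, 0.0458]
eef_rot: [0.091, 0.996, -0.001, -0.0]
contact_force: [-2.9, -7.9, 1.8]
width: 0.544
clock: 6.98
ee_pos: [0.5663, 0.0194, 0.0459]
eef_rot: [0.091, 0.996, 0.0, 0.0]
contact_force: [-0.2, 0.3, 0.6]
width: 0.692
clock: 7.72
ee_pos: [0.6334, 0.0066, 0.1644]
eef_rot: [0.091, 0.996, -0.0, -0.001]
contact_force: [-0.7, 0.6, -0.5]
width: 0.701
{'camera_matrix': array([[294.77513436,   0.        , 261.9772523 ],
       [  0.        , 294.77513436, 196.84928567],
       [  0.        ,   0.        ,   1.        ]]), 'k1': -0.03390324239973819, 'R': array([[ 1.80067184e-01,  9.83654303e-01,  1.46819316e-04],
       [ 9.54716132e-01, -1.74805713e-01,  2.40748978e-01],
       [ 2.36839433e-01, -4.32108197e-02, -9.70587404e-01]]), 't': array([-0.12074213, -0.61797902,  0.17812872])}
```

View pics/e_z.png

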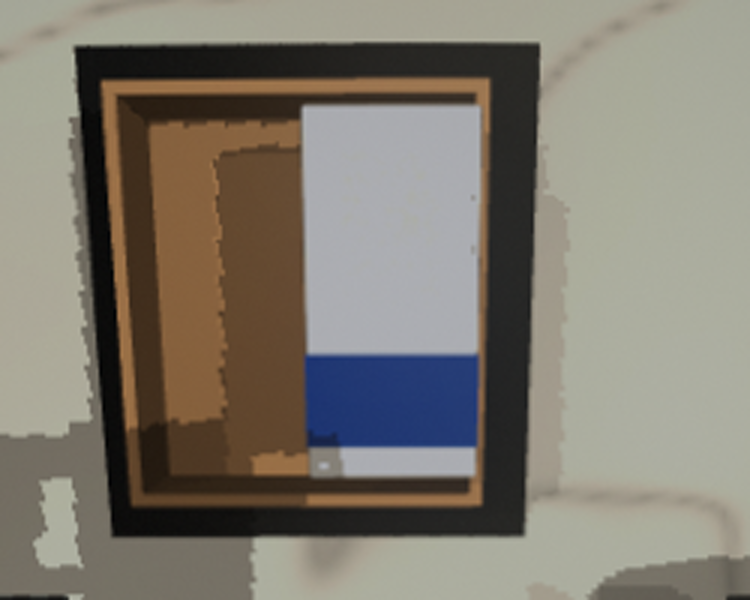

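```bash
cat >> h.py <<'E'
def cam(f):
    i=dict(vision.camera_info("wrist"));b=np.load(f);i["R"]=b[:,:3];i["t"]=b[:,3];return i
E
python3 - <<'E'
from h import *
i=cam("e.npy")
W=quad(i,[(302,104),(481,104),(475,477),(308,478)],(130,20),3,.062,"white")
Q=quad(i,[(101,80),(490,78),(482,507),(132,508)],(130,20),3,.04,"rim")
c=Q.mean(0)[:2];a=-.183
ux=np.array([np.cos(a),np.sin(a)]);uy=np.array([-ux[1],ux[0]])
for p in W: d=p[:2]-c;print((d@ux*1000).round(1),(d@uy*1000).round(1))
E
```

```text
white [565.5  17.6  62. ] len [np.float64(48.7), np.float64(103.1), np.float64(49.8), np.float64(103.5)] ang [1.39, -0.177, -1.746, 2.954]
rim [561.5 -10.2  40. ] len [np.float64(114.5), np.float64(129.0), np.float64(114.4), np.float64(129.2)] ang [1.391, -0.178, -1.749, 2.965]
-52.8 3.7
-52.8 52.5
50.3 53.1
50.7 3.3
```

White now lies flush against the +y wall: its edges are at carton y +3.5 and +53, parallel within 0.005 rad. Next is the yellow box.

Run:
```python
from h import *
print(go([.534,-.339,.20],.45), manip.get_state()["joint_positions"].round(2))
```

```text
(array([  35.60503606, -357.89875392,  -35.23303463]), np.float64(0.9393128605768877)) [-0.29  0.51  0.29  1.64 -0.16  1.02  1.44]
```

```bash
python3 -m jog '[5,-51,-12,0,5,-51,-12,0,5,-51,-11,0,5,-51,0,0,5,-51,0,0,5,-51,0,0,5,-51,0,0,0,0,0,0.157]' -0.8;python3 -m jog '[0,0,0,0.157,0,0,0,0.157,0,0,0,0.157,0,0,0,0.157,0,0,0,0.157,0,0,0,0,0,0,0,0,0,0,0,0]'
python3 - <<'E'
from h import *
im,i=snap("wrist","f_wrist.png")
np.save("f.npy",np.hstack([i["R"],i["t"][:,None]]))
zoom(im,130,20,250,200,3,"f_z.png")
print(go([.534,-.339,.20],.45), manip.get_state()["joint_vel"].round(3))
E
```

```text
clock: 8.78
ee_pos: [0.5321, -0.3441, 0.2003]
eef_rot: [0.174, 0.985, -0.001, -0.001]
contact_force: [0.2, 0.8, 0.6]
width: 0.901
clock: 9.78
ee_pos: [0.5357, -0.3385, 0.2006]
eef_rot: [0.532, 0.847, 0.0, -0.0]
contact_force: [-0.2, 0.0, 1.2]
width: 0.898
(array([ 0.39060746, -1.741409  ,  0.6865153 ]), np.float64(-0.0016893753431386216)) [-0.001  0.     0.003  0.001 -0.001  0.001 -0.007]
```

View pics/f_z.png

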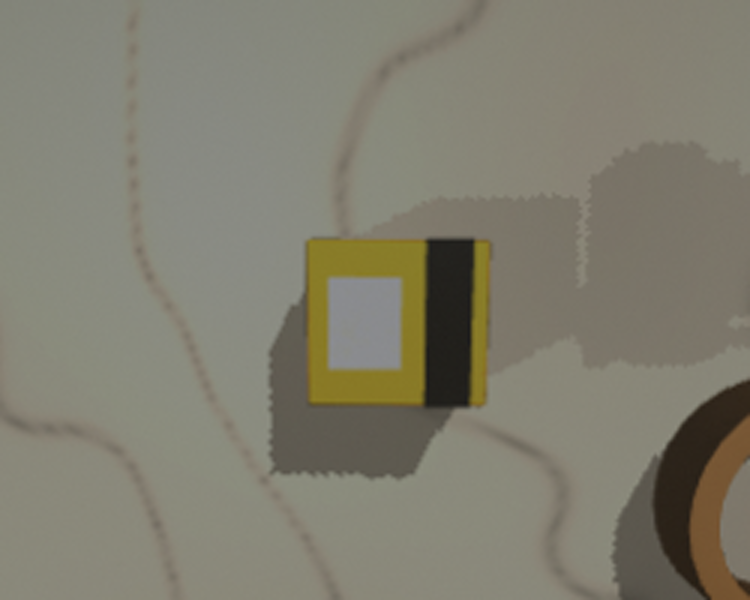

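Run:
```python
from h import *
i=cam("f.npy")
Y=quad(i,[(307,240),(490,240),(486,406),(308,405)],(130,20),3,.07,"yellow")
c=Y.mean(0);print(go([c[0],c[1],.042],.45))
```

```text
yellow [ 509.4 -283.5   70. ] len [np.float64(56.9), np.float64(51.5), np.float64(57.7), np.float64(51.2)] ang [0.449, -1.123, -2.698, 2.003]
(array([6.10555666e+01, 8.24308272e-02, 1.58694382e+02]), np.float64(-0.0016893753431386216))
```

```bash
python3 -m jog '[31,0,25,0,30,0,25,0,0,0,40,0,0,0,40,0,0,0,28,0,0,0,0,0]'; python3 -m jog '[0,0,0,0]'; python3 -m jog '[0,0,0,0,0,0,0,0,0,0,0,0,0,0,0,0]' 1 30
python3 - <<'E'
from h import *
print(go([.5094,-.2835,.042],.45))
E
```

```text
clock: 10.58
ee_pos: [0.5081, -0.2829, 0.0411]
eef_rot: [0.533, 0.846, -0.0, -0.002]
contact_force: [1.1, 0.0, 0.8]
width: 0.899
clock: 10.7
ee_pos: [0.51, -0.2842, 0.0438]
eef_rot: [0.533, 0.846, 0.0, 0.001]
contact_force: [-0.4, -0.3, -0.0]
width: 0.899
clock: 11.2
ee_pos: [0.5098, -0.2836, 0.0432]
eef_rot: [0.533, 0.846, 0.0, 0.0]
contact_force: [-0.8, 1.3, 6.7]
width: 0.631
(array([ 0.25799862, -0.26720645,  1.23927598]), np.float64(-0.0030314309536834116))
```

```bash
python3 -m jog '[0,0,-15,0,0,0,-45,0,0,0,-45,0.157,0,0,0,0.157,0,0,0,0.157,0,0,0,0.157,0,0,0,0]'
python3 - <<'E'
from h import *
print(go([.5875,-.0404,.15],-.18))
E
```

```text
clock: 12.08
ee_pos: [0.5093, -0.2832, 0.148]
eef_rot: [0.768, 0.641, -0.0, -0.0]
contact_force: [-0.7, 0.8, -4.0]
width: 0.626
(array([252.88942221,  33.47716078,  -2.06043909]), np.float64(1.7350938184224063e-05))
```

```bash
python3 -m jog '[50,7,0,0,51,7,0,0,51,7,0,0,51,6,0,0,50,6,0,0,0,0,0,0,0,0,0,0]'
python3 - <<'E'
from h import *
print(go([.5875,-.0404,.15],-.18))
im,i=snap("wrist","g_wrist.png")
np.save("g.npy",np.hstack([i["R"],i["t"][:,None]]))
E
```

```text
clock: 12.95
ee_pos: [0.5872, -0.041, 0.1479]
eef_rot: [0.767, 0.641, -0.0, 0.0]
contact_force: [-0.5, -0.9, -3.5]
width: 0.627
(array([ 0.68910968,  0.18689164, -2.1234759 ]), np.float64(0.0017900618667248125))
```

View pics/g_wrist.png

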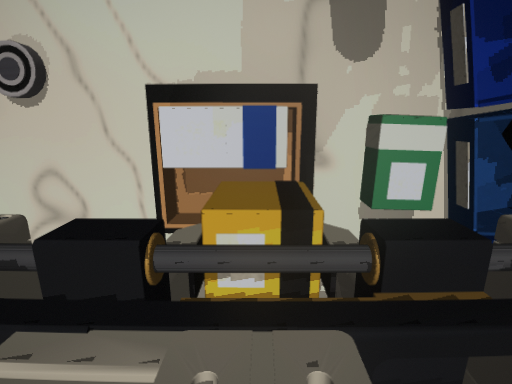

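Run:
```python
from h import *
i=cam("g.npy");s,R=tool();p=s["ee_pos"]
for z in(.0432,-.0268):
    print(z,proj(i,[p+R@np.array([.026,y,z]) for y in(-.029,.029)]).round(1))
im=cv2.imread("pics/g_wrist.png");zoom(im,190,165,150,70,5,"g_z.png")
```

```text
0.0432 [[220.6 182.5]
 [304.4 182.7]]
-0.0268 [[199.9 212.1]
 [325.4 212.5]]
```

View pics/g_z.png

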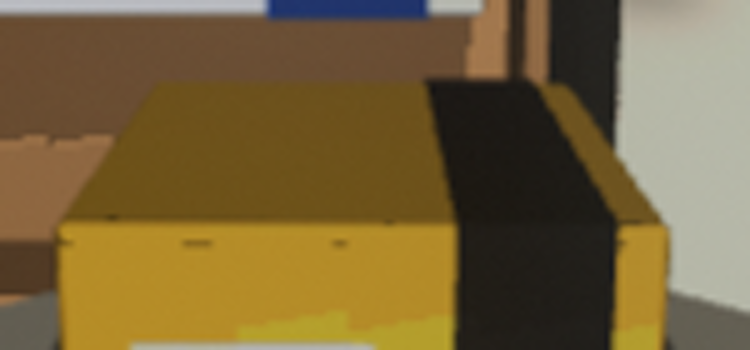

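```bash
python3 -m jog '[0,-1,30,0,0,0,30,0,0,0,25,0,0,0,0,0,0,0,8,0,0,0,0,0]'
python3 - <<'E'
from h import *
print(go([.5865,-.0402,.0475],-.18),manip.get_state()["contact_force"])
E
```

```text
clock: 13.75
ee_pos: [0.5867, -0.0408, 0.0551]
eef_rot: [0.768, 0.64, 0.0, 0.0]
contact_force: [-0.6, -0.1, -3.5]
width: 0.634
(array([ 0.53590071, -0.32360895,  7.64117915]), np.float64(-0.0012439095011891332)) [-0.56003059 -0.06388311 -3.51985845]
```

```bash
python3 -m jog '[0,0,3,0,0,0,3,0,0,0,0,0,0,0,0,0]'; python3 -m jog '[0,0,1,0,0,0,0,0,0,0,0,0]'
```

```text
clock: 14.25
ee_pos: [0.5866, -0.0404, 0.0488]
eef_rot: [0.768, 0.64, 0.0, 0.0]
contact_force: [0.0, -0.9, -3.2]
width: 0.629
clock: 14.62
ee_pos: [0.5865, -0.0405, 0.0478]
eef_rot: [0.768, 0.64, 0.0, 0.0]
contact_force: [-0.5, -0.3, -3.5]
width: 0.627
```

```bash
python3 -m jog '[0,0,1,0,0,0,0,0]'; python3 -m jog '[0,0,0.5,0,0,0,0,0]'
```

```text
clock: 14.88
ee_pos: [0.5866, -0.0405, 0.0473]
eef_rot: [0.768, 0.64, 0.0, -0.0]
contact_force: [-2.6, 0.7, 5.4]
width: 0.631
clock: 15.12
ee_pos: [0.5866, -0.0405, 0.0473]
eef_rot: [0.768, 0.64, 0.0, -0.0]
contact_force: [-4.9, 1.6, 11.6]
width: 0.629
```

```bash
python3 -m jog '[0,0,0,0,0,0,0,0,0,0,0,0]' -0.7; python3 -m jog '[0,0,-40,0,-30,0,-40,0,-40,0,-40,0,-10,0,-20,0,0,0,0,0,0,0,0,0]'
python3 - <<'E'
from h import *
im,i=snap("wrist","k_wrist.png")
np.save("k.npy",np.hstack([i["R"],i["t"][:,None]]))
zoom(im,130,20,250,200,3,"k_z.png")
E
```

```text
clock: 15.5
ee_pos: [0.5866, -0.0405, 0.0462]
eef_rot: [0.768, 0.64, 0.0, 0.0]
contact_force: [0.1, -0.4, 0.5]
width: 0.846
clock: 16.25
ee_pos: [0.5719, -0.1178, 0.1851]
eef_rot: [0.768, 0.641, -0.0, -0.001]
contact_force: [-0.0, 1.6, -0.8]
width: 0.847
```

View pics/k_z.png

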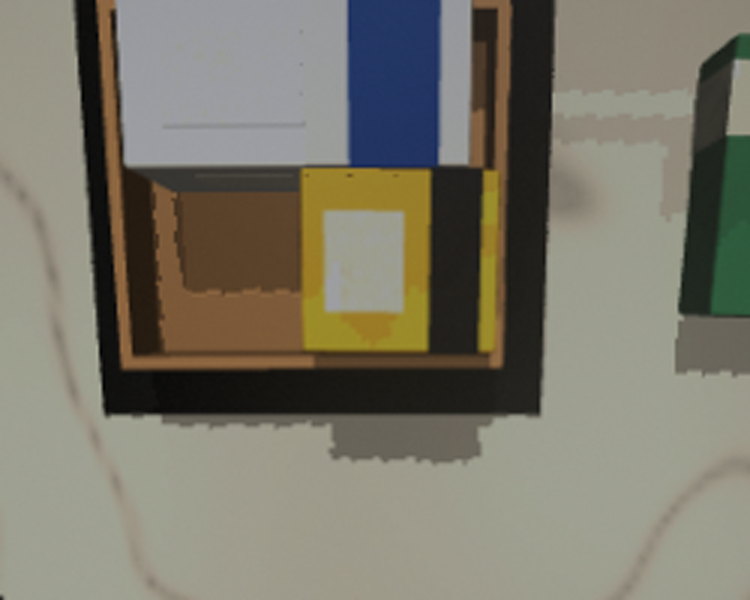

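```bash
cat >> h.py <<'E'
C=np.array([.5615,-.0103]);A=-.180
UX=np.array([np.cos(A),np.sin(A)]);UY=np.array([-UX[1],UX[0]])
def cc(p): d=np.asarray(p)[:2]-C; return (np.array([d@UX,d@UY])*1000).round(1)
def cw(x,y): return C+(x*UX+y*UY)/1000
E
python3 - <<'E'
from h import *
i=cam("k.npy")
Y=quad(i,[(302,168),(498,170),(495,350),(304,350)],(130,20),3,.074,"yellow")
for p in Y: print(cc(p))
it=vision.camera_info("top");im=cv2.imread("pics/a_top.png")
s,R=tool();print("red: tool yaw -0.31",go([.55,.28,.2],-.31))
E
```

```text
yellow [586.4 -40.1  74. ] len [np.float64(55.9), np.float64(50.6), np.float64(56.9), np.float64(51.1)] ang [-0.189, -1.743, 2.962, 1.379]
[1.9 0.8]
[57.8  0.3]
[ 58.2 -50.3]
[  1.3 -50.3]
red: tool yaw -0.31 (array([387.48208156, -92.47378381, -14.77041958]), np.float64(0.13040752147322787))
```

Run:
```python
from h import *
print(go([.516,.206,.2],-.31), manip.get_state()["joint_positions"].round(2))
```

```text
(array([ 308.59887324, -112.70839138,  -14.76041414]), np.float64(0.13040752147322787)) [-0.43  0.49  0.79  1.77 -0.39  1.05  0.32]
```

```bash
python3 -m jog '[51,-19,-15,0,51,-19,0,0,52,-19,0,0,52,-19,0,0,51,-18,0,0,51,-18,0,0.13,0,0,0,0,0,0,0,0]' -0.6; python3 -m jog '[0,0,0,0]'
python3 - <<'E'
from h import *
im,i=snap("wrist","m_wrist.png")
np.save("m.npy",np.hstack([i["R"],i["t"][:,None]]))
zoom(im,130,20,250,200,3,"m_z.png")
s,R=tool();print(R.round(3))
im,i=snap("top","m_top.png")
E
```

```text
clock: 17.3
ee_pos: [0.5168, 0.204, 0.2003]
eef_rot: [0.807, 0.59, -0.001, 0.0]
contact_force: [-0.0, -0.4, -0.1]
width: 0.801
clock: 17.42
ee_pos: [0.5175, 0.2025, 0.201]
eef_rot: [0.809, 0.588, -0.0, 0.0]
contact_force: [-0.7, -0.1, 0.4]
width: 0.803
[[ 0.308  0.951 -0.   ]
 [ 0.951 -0.308 -0.   ]
 [-0.    -0.    -1.   ]]
```

View pics/m_z.png

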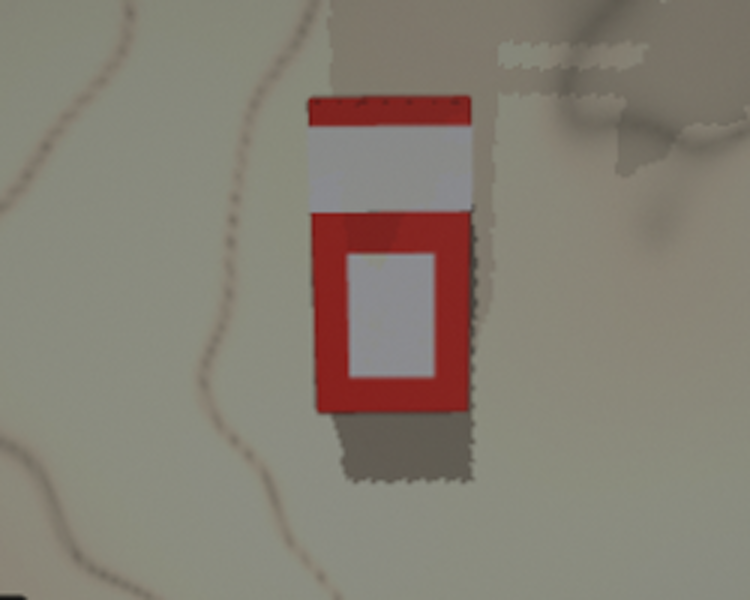

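View pics/m_top.png

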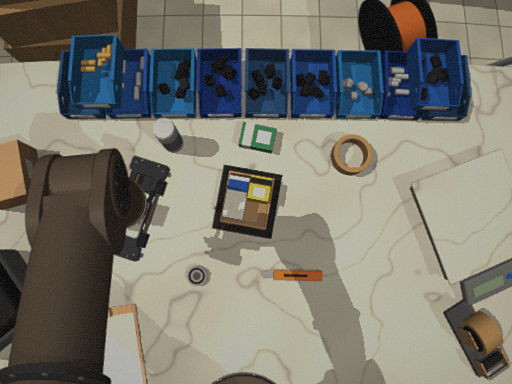

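Run:
```python
from h import *
i=cam("m.npy")
Y=quad(i,[(308,97),(470,96),(470,411),(317,411)],(130,20),3,.058,"red")
c=Y.mean(0); u=(Y[0]+Y[1]-Y[2]-Y[3])[:2]; a=np.arctan2(u[1],u[0]);u/=np.linalg.norm(u);print(a)
g=c[:2]+u*.034
print(go([g[0],g[1],.011],a-np.pi/2))
print("can",onplane(vision.camera_info("top"),[(160,130)],.155))
```

```text
red [540.4 280.4  58. ] len [np.float64(50.8), np.float64(98.8), np.float64(51.8), np.float64(98.5)] ang [-0.307, -1.865, 2.829, 1.267]
1.2720975094608047
(array([115.04696251,  -2.84765641, 190.23459103]), np.float64(-0.014378699662414895))
can [[0.7076303  0.18842018 0.155     ]]
```

```bash
python3 -m jog '[39,-1,20,-0.014,38,-1,20,0,38,-1,20,0,0,0,40,0,0,0,40,0,0,0,40,0,0,0,0,0,0,0,0,0]'
python3 - <<'E'
from h import *
print(go([.5508,.3127,.010],1.272-np.pi/2))
E
```

```text
clock: 18.52
ee_pos: [0.5499, 0.3143, 0.0227]
eef_rot: [0.804, 0.594, 0.001, 0.0]
contact_force: [0.4, 0.8, 0.7]
width: 0.799
(array([-1.26276515,  1.29232634, 12.67591838]), np.float64(0.0007153537745048233))
```

```bash
python3 -m jog '[-1,1,12,0,0,0,0,0,0,0,0,0]'; python3 -m jog '[0,0,0,0,0,0,0,0,0,0,0,0]' 1 6; python3 -m jog '[-1,0,-6,0,-2,0,-6,0,-2,0,-6,0,0,0,0,0]'
python3 - <<'E'
from h import *
im,i=snap("side");zoom(im,140,100,130,100,6,"n_side.png")
E
```

```text
clock: 18.9
ee_pos: [0.5495, 0.3135, 0.0097]
eef_rot: [0.804, 0.595, 0.0, -0.0]
contact_force: [-0.2, 0.9, -0.8]
width: 0.799
clock: 19.27
ee_pos: [0.5496, 0.3135, 0.0094]
eef_rot: [0.804, 0.595, 0.0, 0.0]
contact_force: [0.4, 0.9, 1.7]
width: 0.569
clock: 19.77
ee_pos: [0.5483, 0.3084, 0.028]
eef_rot: [0.804, 0.595, 0.0, 0.0]
contact_force: [0.8, 0.2, -1.6]
width: 0.566
```

View pics/n_side.png

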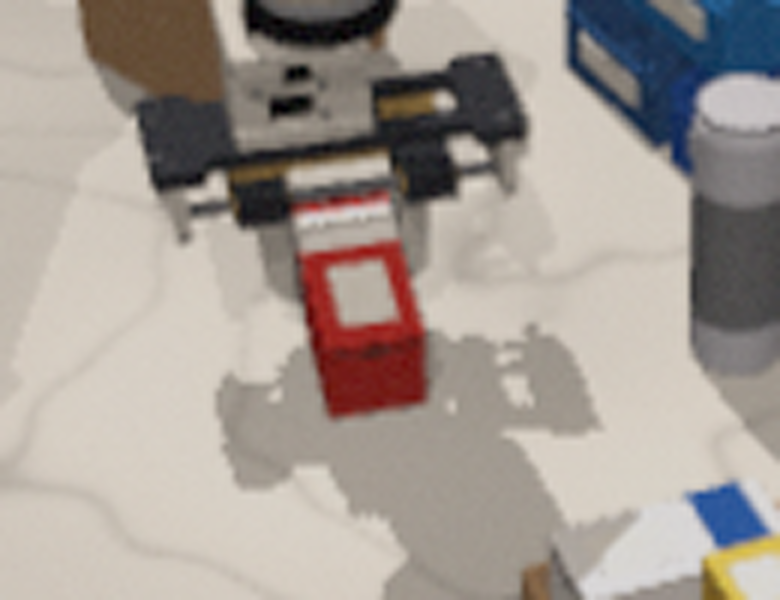

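The box is pivoting: the side view shows its far edge still on the bench and the gripped end raised. I'll continue the arc.

```bash
python3 -m jog '[-7,0,-8,0,-8,0,-7,0,-9,0,-7,0,-9,0,-7,0,-11,0,-5,0,-10,0,-4,0,0,0,0,0]'
python3 - <<'E'
from h import *
im,i=snap("side");zoom(im,140,100,130,100,6,"o_side.png")
E
```

```text
clock: 20.7
ee_pos: [0.5321, 0.2559, 0.0656]
eef_rot: [0.804, 0.594, 0.0, 0.0]
contact_force: [-0.8, -0.1, -3.1]
width: 0.567
```

View pics/o_side.png

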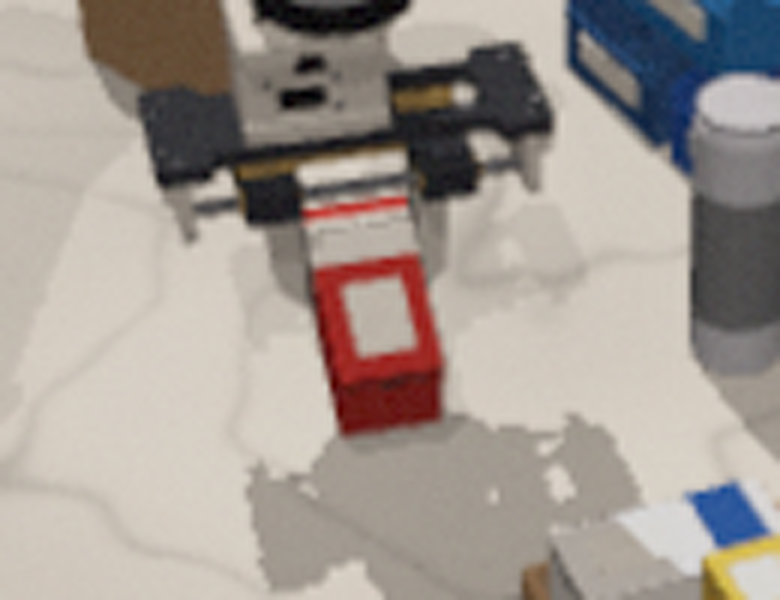

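The box is lifted but friction holds it at a partial tilt. I'll lower the grip force so gravity can swing it.

```bash
python3 -m jog '[0,0,-6,0,0,0,-6,0,0,0,0,0,0,0,0,0]' - 3
python3 - <<'E'
from h import *
im,i=snap("side");zoom(im,140,100,130,100,6,"p_side.png")
snap("wrist","p_wrist.png")
E
```

```text
clock: 21.25
ee_pos: [0.5327, 0.2576, 0.0779]
eef_rot: [0.804, 0.595, 0.001, -0.0]
contact_force: [-0.1, 1.6, 4.3]
width: 0.567
```

View pics/p_side.png

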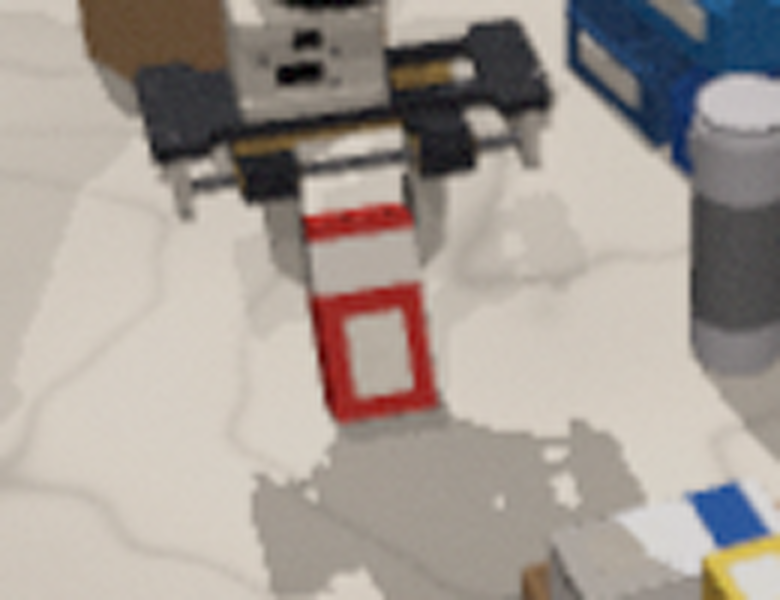

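View pics/p_wrist.png

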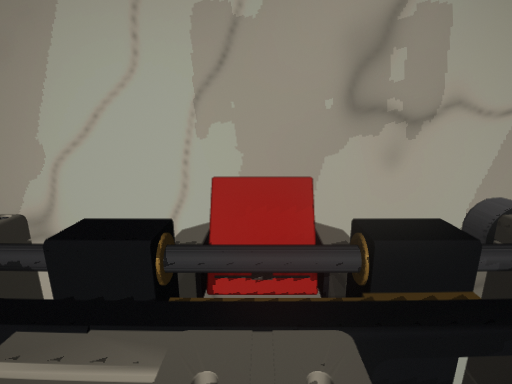

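The box has swung to nearly vertical: the side view shows only the label face, with its top edge at zoom rows 205–218 and bottom edge at 405–420. I'll measure the tilt by intersecting rays with the vertical plane through the tool x axis.

```bash
cat >> h.py <<'E'
def vplane(i,px,p,n):
    o,v=rays(i,px);t=((p-o)@n)/(v@n);return o+v*t[:,None]
def tilt(i,pts,off,s,off_y=0.0):
    st,R=tool();px=[(off[0]+(x+.5)/s-.5,off[1]+(y+.5)/s-.5) for x,y in pts]
    X=vplane(i,px,st["ee_pos"]+R[:,1]*off_y,R[:,1]);L=(X-st["ee_pos"])@R*1000
    print("tool coords",L.round(1).tolist());d=L[1]-L[0];print("len",np.hypot(d[0],d[2]).round(1),"tilt deg from vertical",np.degrees(np.arctan2(d[0],d[2])).round(1))
E
python3 - <<'E'
from h import *
i=vision.camera_info("side")
tilt(i,[(358,211),(388,412)],(140,100),6)
tilt(i,[(305,218),(338,420)],(140,100),6,-.026)
tilt(i,[(411,206),(438,405)],(140,100),6,.026)
E
```

```text
tool coords [[-2.1, 0.0, -33.9], [-46.5, -0.0, 59.2]]
len 103.2 tilt deg from vertical -25.5
tool coords [[0.8, -26.0, -32.5], [-50.1, -26.0, 56.0]]
len 102.1 tilt deg from vertical -29.9
tool coords [[-5.2, 26.0, -34.4], [-45.2, 26.0, 61.2]]
len 103.6 tilt deg from vertical -22.7
```

```bash
python3 -m jog '[0,0,5,0,0,0,4,0,-6,0,0,0,-6,0,0,0,0,0,0,0]'
python3 - <<'E'
from h import *
im,i=snap("side");zoom(im,140,100,130,100,6,"q_side.png")
E
```

```text
clock: 21.98
ee_pos: [0.5282, 0.2443, 0.068]
eef_rot: [0.804, 0.594, -0.001, 0.0]
contact_force: [1.1, -0.6, 0.3]
width: 0.569
```

View pics/q_side.png

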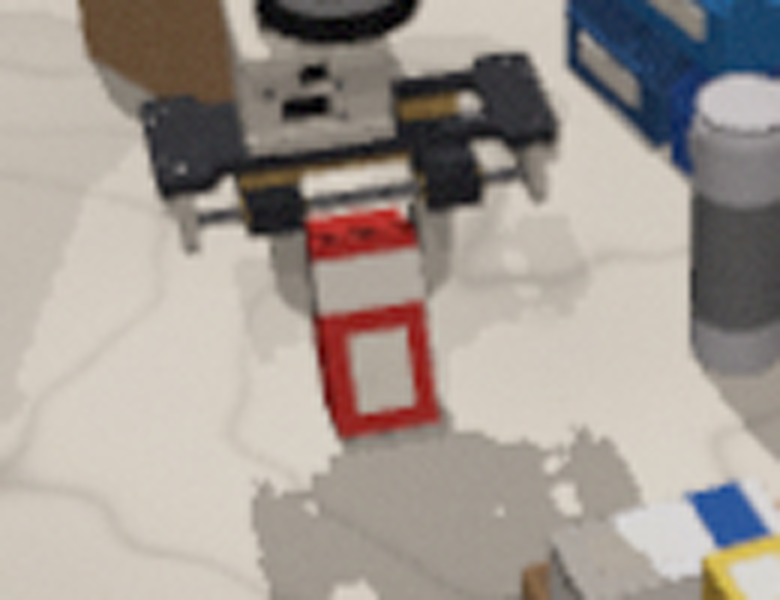

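```bash
python3 -m jog '[-5,0,0,0,-5,0,0.5,0,-5,0,1,0,-5,0,1,0,-5,0,1,0,0,0,0,0,0,0,0,0]'
python3 - <<'E'
from h import *
im,i=snap("side");zoom(im,140,100,130,100,6,"r_side.png")
E
```

```text
clock: 22.9
ee_pos: [0.5211, 0.2217, 0.0646]
eef_rot: [0.804, 0.595, -0.0, -0.0]
contact_force: [1.2, 0.3, -3.0]
width: 0.566
```

View pics/r_side.png

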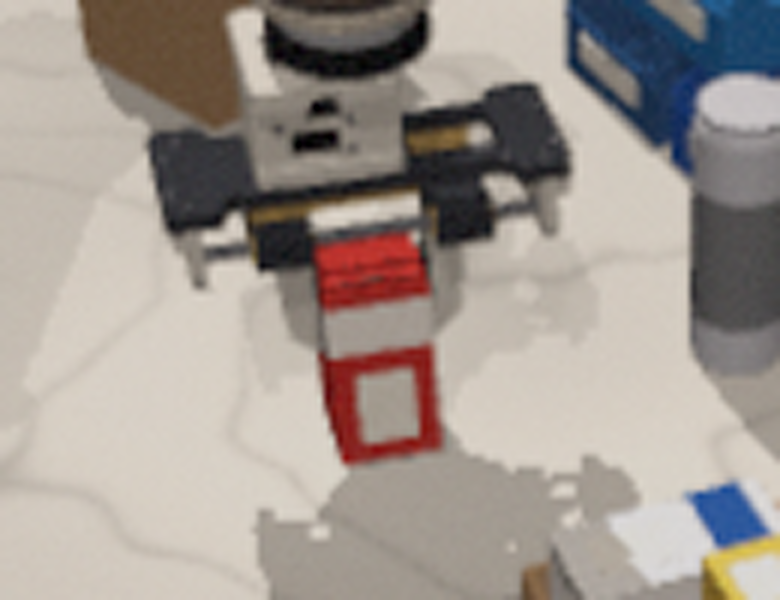

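Run:
```python
from h import *
i=vision.camera_info("side")
tilt(i,[(376,301),(395,454)],(140,100),6)
tilt(i,[(321,308),(348,462)],(140,100),6,-.026)
tilt(i,[(430,293),(440,445)],(140,100),6,.026)
print(tool()[0]["ee_pos"])
```

```text
tool coords [[-4.6, 0.0, -20.6], [-25.7, 0.0, 60.4]]
len 83.7 tilt deg from vertical -14.6
tool coords [[4.9, -26.0, -14.4], [-42.2, -26.0, 46.4]]
len 76.9 tilt deg from vertical -37.8
tool coords [[-10.1, 26.0, -24.4], [-9.5, 26.0, 73.3]]
len 97.7 tilt deg from vertical 0.3
[0.52112479 0.2218257  0.06457827]
```

```bash
python3 - <<'E'
from h import *
i=vision.camera_info("side")
tilt(i,[(320,290),(348,462)],(140,100),6,-.026)
tilt(i,[(430,277),(440,445)],(140,100),6,.026)
E
python3 -m jog '[0,0,1,0,0,0,0,0]'; python3 -m jog '[0,0,1,0,0,0,0,0]'
```

```text
tool coords [[1.1, -26.0, -28.1], [-42.2, -26.0, 46.4]]
len 86.1 tilt deg from vertical -30.2
tool coords [[-13.2, 26.0, -36.2], [-9.5, 26.0, 73.3]]
len 109.6 tilt deg from vertical 1.9
clock: 23.2
ee_pos: [0.5212, 0.2216, 0.0638]
eef_rot: [0.804, 0.595, -0.0, -0.0]
contact_force: [-1.6, -1.0, 1.0]
width: 0.566
clock: 23.45
ee_pos: [0.5212, 0.2215, 0.0628]
eef_rot: [0.804, 0.595, -0.0, -0.0]
contact_force: [-2.1, -1.4, 3.1]
width: 0.568
```

```bash
python3 -m jog '[0,0,0,0,0,0,0,0,0,0,0,0]' 0.0
python3 - <<'E'
from h import *
im,i=snap("side");zoom(im,140,100,130,100,6,"s_side.png")
snap("wrist","s_wrist.png")
E
```

```text
clock: 23.82
ee_pos: [0.5212, 0.2216, 0.0628]
eef_rot: [0.804, 0.595, -0.0, -0.0]
contact_force: [-3.2, -1.8, 3.8]
width: 0.565
```

View pics/s_side.png

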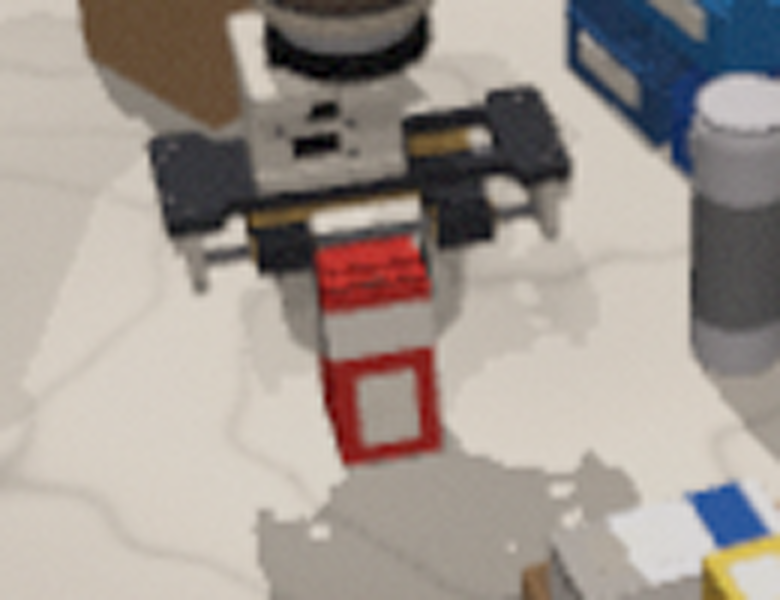

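View pics/s_wrist.png

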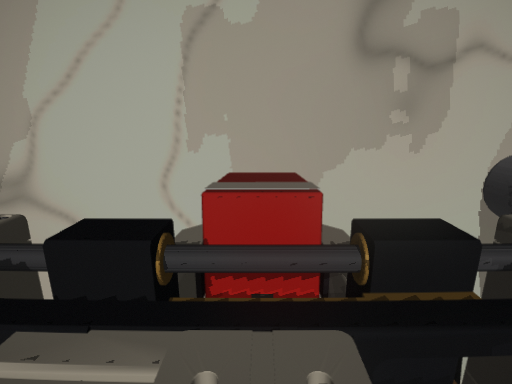

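```bash
python3 -m jog '[0,0,0,0,0,0,0,0,0,0,0,0]' -0.3
python3 - <<'E'
from h import *
im,i=snap("wrist","t_wrist.png");zoom(im,180,150,160,80,5,"t_z.png")
np.save("t.npy",np.hstack([i["R"],i["t"][:,None]]))
st,R=tool()
for h in(.100,.0):
  for xo in(0.029,):
    P=[np.r_[(st["ee_pos"]+R@np.array([xo,y,0]))[:2],h] for y in(-.026,.026)]
    print(h,proj(i,P).round(1))
E
```

```text
clock: 24.3
ee_pos: [0.5215, 0.2219, 0.0627]
eef_rot: [0.804, 0.595, 0.0, 0.0]
contact_force: [-0.2, -0.8, 0.2]
width: 0.651
0.1 [[201.3 210.8]
 [323.7 210.8]]
0.0 [[227.8 172.4]
 [296.8 172.5]]
```

View pics/t_z.png

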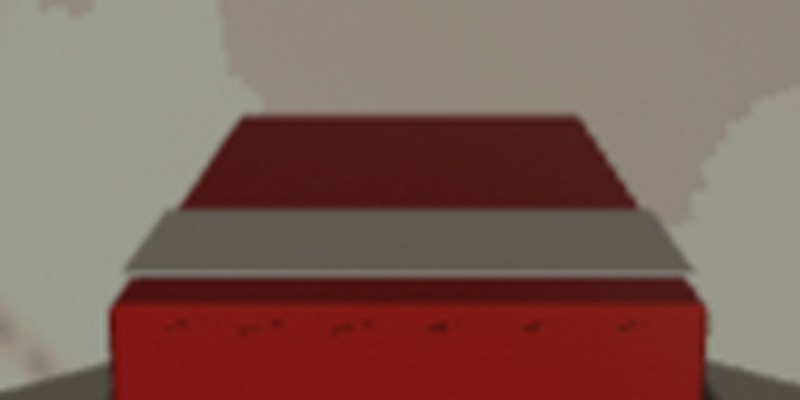

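The box stands upright and centred: its edges are at rows 210.6 and 173, against 210.8 and 172.4 predicted. Now a firm regrip slightly higher, then lift and turn.

```bash
python3 -m jog '[0,0,-3,0,0,0,0,0]'; python3 -m jog '[0,0,0,0,0,0,0,0,0,0,0,0,0,0,0,0]' 1 25; python3 -m jog '[0,0,-20,0,0,0,-40,0,0,0,-40,0.15,0,0,0,0.16,0,0,0,0.16,0,0,0,0.16,0,0,0,0.16,0,0,0,0.16]'; python3 -m jog '[0,0,0,0.16,0,0,0,0.16,0,0,0,0.16,0,0,0,0,0,0,0,0]'
python3 - <<'E'
from h import *
x=cw(-30,-25);print(x,go([x[0],x[1],.16],A+np.pi/2), manip.get_state()["joint_positions"].round(2))
E
```

```text
clock: 24.6
ee_pos: [0.5215, 0.2217, 0.066]
eef_rot: [0.804, 0.595, 0.0, 0.0]
contact_force: [0.6, 0.4, 0.3]
width: 0.646
clock: 25.1
ee_pos: [0.5213, 0.2216, 0.0658]
eef_rot: [0.804, 0.595, 0.0, -0.0]
contact_force: [0.1, -0.1, 0.7]
width: 0.569
clock: 26.1
ee_pos: [0.5207, 0.2216, 0.1653]
eef_rot: [0.987, 0.159, -0.001, 0.0]
contact_force: [0.1, -0.0, -3.9]
width: 0.566
clock: 26.72
ee_pos: [0.5211, 0.2216, 0.1655]
eef_rot: [0.997, -0.076, -0.0, 0.0]
contact_force: [0.2, -0.2, -3.0]
width: 0.564
[ 0.52750895 -0.02952521] (array([ 44.5863359 , 247.20398159,   5.55009157]), np.float64(0.027240424276900654)) [-1.25  0.66  1.2   1.85 -0.69  1.12 -1.52]
```

```bash
python3 -m jog '[9,49,0,0,9,49,0,0,9,50,0,0,9,50,0,0,8,49,0,0.027,0,0,0,0,0,0,0,0]'
python3 - <<'E'
from h import *
x=cw(-30,-25);print(x,go([x[0],x[1],.16],A+np.pi/2), manip.get_state()["joint_positions"].round(2))
im,i=snap("wrist","u_wrist.png");np.save("u.npy",np.hstack([i["R"],i["t"][:,None]]))
st,R=tool()
for z in(-.034,.066): print(z,proj(i,[st["ee_pos"]+R@np.array([.029,y,z]) for y in(-.026,.026)]).round(1))
E
```

```text
clock: 27.6
ee_pos: [0.5263, -0.0289, 0.1657]
eef_rot: [0.996, -0.091, -0.0, -0.001]
contact_force: [-0.1, 0.5, -3.5]
width: 0.563
[ 0.52750895 -0.02952521] (array([1.30690693, 0.4410595 , 5.71940489]), np.float64(-0.0019496606407782835)) [-0.84  0.57  1.18  1.95 -0.61  1.05 -1.14]
-0.034 [[200.7 207.9]
 [320.  207.8]]
0.066 [[227.1 171.3]
 [295.1 171.3]]
```

View pics/u_wrist.png

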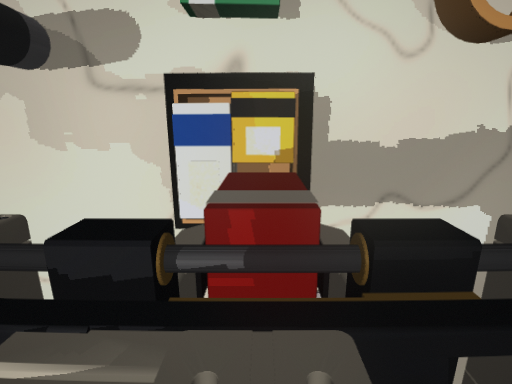

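Run:
```python
from h import *
im=cv2.imread("pics/u_wrist.png");zoom(im,190,150,150,75,5,"u_z.png")
```

```text
(no output)
```

View pics/u_z.png

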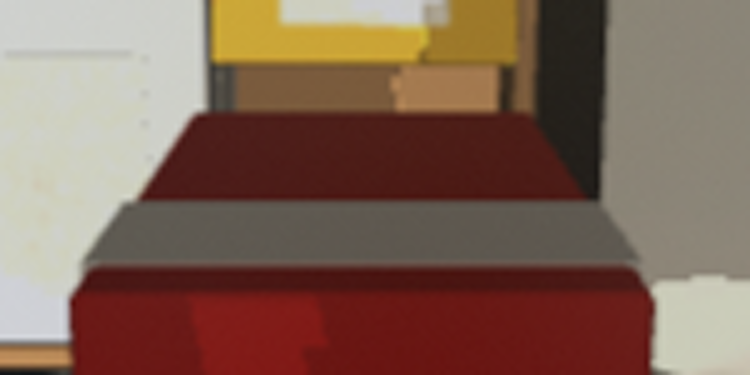

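```bash
python3 -m jog '[0,0,0,0,0,0,0,0]'
python3 - <<'E'
from h import *
x=cw(-30,-25);st,R=tool();print(cc(st["ee_pos"]),go([x[0],x[1],.0705],A+np.pi/2))
E
```

```text
clock: 27.9
ee_pos: [0.5264, -0.0282, 0.1656]
eef_rot: [0.996, -0.09, -0.0, -0.0]
contact_force: [-0.2, -0.5, -3.4]
width: 0.567
[-31.4 -23.9] (array([ 1.39105946,  1.09957653, 95.09089863]), np.float64(-0.0011973425753879496))
```

Lowering to just above the floor with that 1 mm correction. The box bottom must clear the 40 mm rim first.

```bash
python3 -m jog '[1,1,20,0,0,0,25,0,0,0,0,0,0,0,0,0]'
python3 - <<'E'
from h import *
x=cw(-30,-25);st,R=tool();print(cc(st["ee_pos"]),go([x[0],x[1],.0705],A+np.pi/2))
im,i=snap("wrist","v_wrist.png");zoom(im,190,100,150,120,5,"v_z.png")
E
```

```text
clock: 28.4
ee_pos: [0.5272, -0.0307, 0.1208]
eef_rot: [0.996, -0.092, -0.0, 0.0]
contact_force: [-0.5, -0.2, -2.7]
width: 0.563
[-30.1 -26.2] (array([ 0.09286658, -1.2227887 , 50.32030985]), np.float64(-0.003609000893012748))
```

View pics/v_z.png

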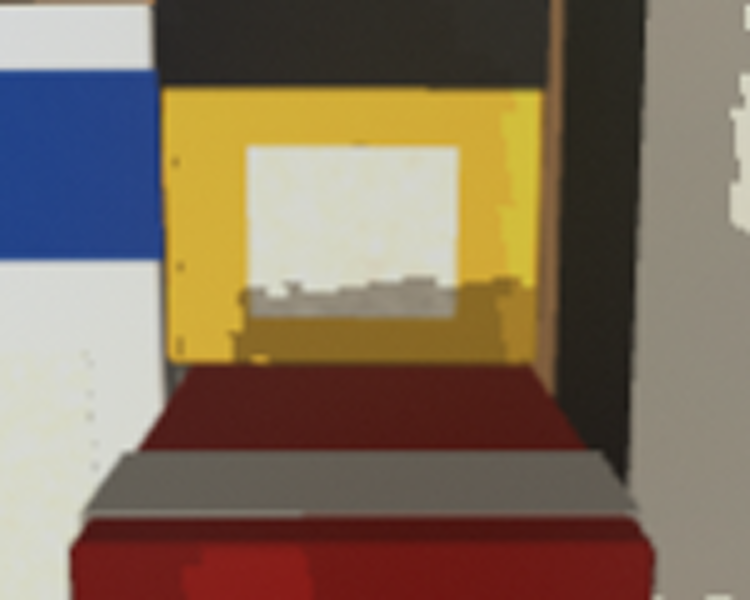

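```bash
python3 -m jog '[0,-1,8,0,0,0,0,0]';python3 -m jog '[0,0,10,0,0,0,10,0,0,0,10,0,0,0,6,0,0,0,0,0,0,0,0,0]'
python3 - <<'E'
from h import *
x=cw(-30,-25);st,R=tool();print(cc(st["ee_pos"]),st["contact_force"],go([x[0],x[1],.0705],A+np.pi/2))
E
```

```text
clock: 28.7
ee_pos: [0.5271, -0.0291, 0.1124]
eef_rot: [0.996, -0.091, -0.0, -0.0]
contact_force: [-0.5, 0.2, -3.6]
width: 0.568
clock: 29.45
ee_pos: [0.5275, -0.0295, 0.0769]
eef_rot: [0.996, -0.092, 0.0, 0.0]
contact_force: [-0.6, 0.6, -3.3]
width: 0.567
[-30. -25.] [-0.55081558  0.56903923 -3.31911462] (array([ 0.0277964 , -0.01858562,  6.40733562]), np.float64(-0.003424607608583763))
```

Inside with no side forces, at carton (-30.0, -25.0). Setting it down slowly.

```bash
python3 -m jog '[0,0,3,0,0,0,2,0,0,0,0,0,0,0,0,0]';python3 -m jog '[0,0,1,0,0,0,0,0]';python3 -m jog '[0,0,1,0,0,0,0,0]'
```

```text
clock: 29.95
ee_pos: [0.5273, -0.0294, 0.0717]
eef_rot: [0.996, -0.092, 0.0, -0.0]
contact_force: [-0.0, -0.3, -3.0]
width: 0.568
clock: 30.2
ee_pos: [0.5273, -0.0294, 0.0707]
eef_rot: [0.996, -0.092, -0.0, -0.0]
contact_force: [-0.4, -0.2, -3.2]
width: 0.562
clock: 30.45
ee_pos: [0.5274, -0.0294, 0.0698]
eef_rot: [0.996, -0.092, 0.0, -0.0]
contact_force: [0.3, 0.1, -2.8]
width: 0.562
```

```bash
python3 -m jog '[0,0,0.5,0,0,0,0,0]';python3 -m jog '[0,0,0.5,0,0,0,0,0]';python3 -m jog '[0,0,0.5,0,0,0,0,0]'
```

```text
clock: 30.7
ee_pos: [0.5274, -0.0294, 0.0697]
eef_rot: [0.996, -0.092, 0.0, -0.0]
contact_force: [-1.8, 1.4, 6.9]
width: 0.564
clock: 30.95
ee_pos: [0.5275, -0.0295, 0.0697]
eef_rot: [0.996, -0.092, 0.0, -0.001]
contact_force: [-5.5, 1.8, 14.8]
width: 0.565
clock: 31.2
ee_pos: [0.5275, -0.0294, 0.0697]
eef_rot: [0.996, -0.092, 0.0, -0.001]
contact_force: [-6.8, 2.7, 21.8]
width: 0.569
```

On the floor. Back off the preload, release, rise and look.

```bash
python3 -m jog '[0,0,-1.5,0,0,0,0,0]'; python3 -m jog '[0,0,0,0,0,0,0,0,0,0,0,0]' -0.35; python3 -m jog '[0,0,-10,0,0,0,-40,0,0,0,-40,0,-30,0,-40,0,-50,0,-10,0,0,0,0,0,0,0,0,0,0,0,0,0]'
python3 - <<'E'
from h import *
im,i=snap("wrist","w_wrist.png");np.save("w.npy",np.hstack([i["R"],i["t"][:,None]]))
zoom(im,130,20,250,200,3,"w_z.png")
im,i=snap("side");zoom(im,200,140,110,100,6,"w_side.png")
im,i=snap("top","w_top.png")
E
```

```text
clock: 31.45
ee_pos: [0.5273, -0.0293, 0.0697]
eef_rot: [0.996, -0.091, 0.0, -0.0]
contact_force: [-0.8, 0.3, 3.0]
width: 0.567
clock: 31.82
ee_pos: [0.5274, -0.0295, 0.0697]
eef_rot: [0.996, -0.092, 0.0, 0.0]
contact_force: [0.0, 1.3, -0.2]
width: 0.672
clock: 32.83
ee_pos: [0.4494, -0.0153, 0.2097]
eef_rot: [0.996, -0.092, 0.0, 0.001]
contact_force: [0.1, 0.2, -0.2]
width: 0.679
```

View pics/w_z.png

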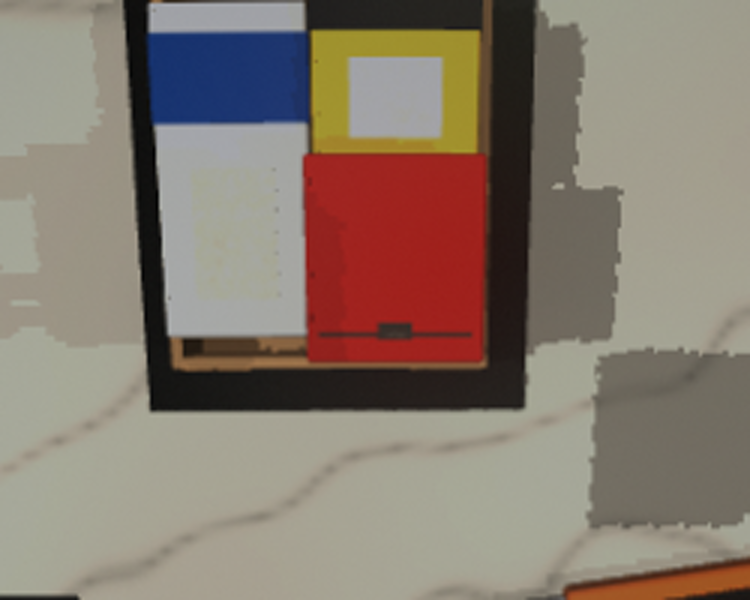

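View pics/w_side.png

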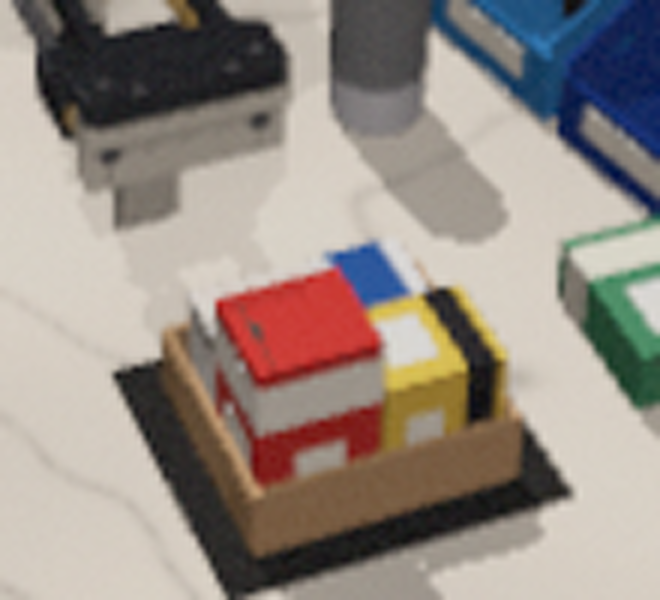

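View pics/w_top.png

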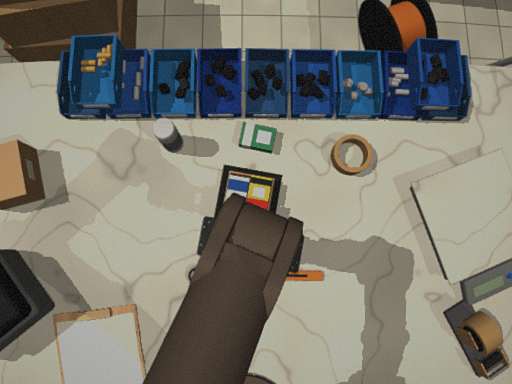

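Run:
```python
from h import *
i=cam("w.npy");i_s=vision.camera_info("side")
w=[(304,156),(486,154),(486,360),(307,361)];sd=[(338,268),(382,345),(262,382),(217,305)]
Y=quad(i,w,(130,20),3,.104,"red");print([cc(p).tolist() for p in Y])
f=lambda p,o,s:(o[0]+(p[0]+.5)/s-.5,o[1]+(p[1]+.5)/s-.5)
for a,b in zip(w,sd):
    x,r=tri(i,f(a,(130,20),3),i_s,f(b,(200,140),6));print((x*1000).round(1),(r*1000).round(1))
Y=quad(i,[(149,2),(304,3),(306,336),(168,336)],(130,20),3,.062,"white");print([cc(p).tolist() for p in Y])
```

```text
red [526.9 -29.3 104. ] len [np.float64(50.7), np.float64(56.6), np.float64(52.4), np.float64(56.4)] ang [-1.744, 2.98, 1.393, -0.191]
[[-2.6, 0.5], [-2.3, -50.1], [-58.9, -51.2], [-59.0, 1.2]]
[559.3  -8.9 100.8] 0.4
[549.7 -59.1  99.8] 1.9
[493.9 -50.4  99.5] 0.3
[503.6   2.   97.6] 0.3
white [565.   17.8  62. ] len [np.float64(48.6), np.float64(102.3), np.float64(46.7), np.float64(102.8)] ang [-1.767, 2.942, 1.385, -0.181]
[[50.1, 52.1], [49.3, 3.5], [-53.0, 5.5], [-52.7, 52.2]]
```

```bash
python3 -m jog '[0,-30,-20,0,0,-55,-20,0,0,-55,0,0,0,-55,0,0,0,-55,0,0,0,-30,0,0,0,0,0,0,0,0,0,0]'
python3 - <<'E'
from h import *
im,i=snap("top","x_top.png");a=cv2.imread("pics/a_top.png")
d=cv2.absdiff(im,a).max(2)
for n,(x,y) in dict(green=(259,137),can=(165,133),bearing=(197,275),cutter=(297,275),tape=(352,154)).items():
    print(n,d[y-22:y+22,x-30:x+30].mean().round(1),(d[y-22:y+22,x-30:x+30]>40).sum())
E
```

```text
clock: 33.98
ee_pos: [0.5, 0.2592, 0.2493]
eef_rot: [0.996, -0.092, -0.0, 0.001]
contact_force: [-0.1, 0.2, -0.3]
width: 0.678
green 9.1 0
can 8.9 0
bearing 9.5 0
cutter 32.0 954
tape 8.8 0
```

View pics/x_top.png

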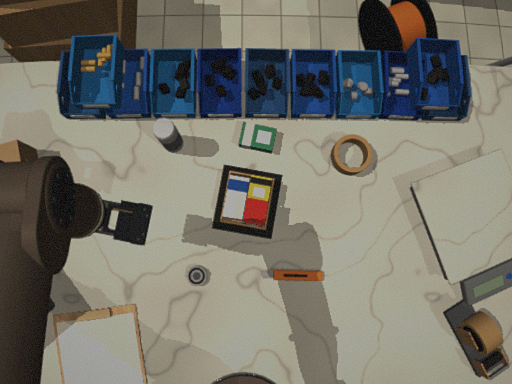

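The cutter's difference is only the arm's shadow; it is still at (298,275). All three boxes are in the carton and the other items haven't moved, so I'm handing in.

Run:
```python
from cell import order
print(order.sign_off())
```

```text
the job is handed in; nothing more can be done
None
```

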